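Release and push open a fuse box cover

ROBOT

A 6-joint arm with a two-finger parallel gripper is mounted at the origin on the work surface. World frame = base frame: x ahead of the robot, y to its left, z up, the work surface at z = 0. Lengths are in m, angles in rad, forces in N, time in s.
With the tool pointing down it reaches from about 0.375 to 0.925 m from the base axis. Payload 5.7 kg.
Tool frame: the origin (TCP) lies at the very end of the fingers, on their centre line; the grasp point (between the pads) lies 19 mm behind it; x points along the fingers, z is the direction in which the jaws open and shut, and the axes are right-handed (so a half turn about x gives the same grasp; the last joint's range is limited). The gripper opens to 85 mm and grips with 20 to 120 N. Pads are 22 mm wide; open, the fingers measure 114 mm over their backs; the gripper's body (76 mm by 85 mm) begins 54 mm behind the grasp point. The pads swing forward as they close: fully open they stand 13 mm farther back than shut.
Start: joints at [1.158, 0.359, 1.51, -0, 1.272, -0.115], TCP at [0.176, 0.574, 0.231] pointing down, gripper open.
Joint ranges: [-2.97, 2.97], [-1.01, 2.36], [0.21, 2.38], [-0.96, 4.11], [0.2, 2.71], [-2.98, 2.98]. Speed limits (rad/s): [2.39, 2.39, 3.14, 3.14, 3.14, 3.14].

INTERFACE

Orientations are given as a unit quaternion [x, y, z, w].
In Python, from workcell import monitor, optics, finish_job gives the robot as it stands.
- The arm moves only by the tool servo_tool, never from a script. Its argument "series" is a list of rows, each an object of numbers: "hand": the opening, from -1 (shut) to 1 (fully open); "tx", "ty", "tz": the shift along the world's x, y, z in cm; "turn": the turn about the world's z in rad. In form: [{"hand": .., "tx": .., "ty": .., "tz": .., "turn": ..}, ...]. A call has 1 to 20 rows; each row shifts and turns the commanded pose from where the row before left it; what a row does not reach is not made up. A row lasts 1/12 s, in which the tool goes at most 41.7 mm and 7.16 degrees, less where a joint would pass 70% of its speed; a pose out of reach is approached as far as the arm can. A call is refused whole if a number of a shift passes 4.17 or a number of a turn 0.125, either way. A call with a gripper value outside its range is refused whole. The fingers move at their own pace and stop on an object; "newtons" is the grip in N (left out, the last holds). Time passes only in rows, so rows that do not move let the fingers close. It gives the time, the measured TCP pose, the force and the opening at its end, in the units of the state.
- monitor.sense(): the state, without advancing time (a new reading comes with each control period).
- optics.capture(name): name is "scene" or "side" or "wrist"; returns a dict with "img" (384x512x3 uint8, red, green, blue), "fx", "fy", "cx", "cy" (pixels), "extrinsics" (4x4, takes a point from camera to world coordinates); the wrist camera has in their place "mount" (4x4, takes a point from camera to tool coordinates, whose origin is the TCP and whose axes are the tool frame's). Camera axes: x right, y down, z forward; pixel columns grow to the right and rows downward; lengths in m; the calibration is good to about 2 mm. The wrist camera is an equidistant fisheye: a pixel r from the principal point sees the ray r / f radians off the axis. A picture is of the moment at which its call begins: read the wrist's pose just before it. There is no depth.
- finish_job(): hands the job in, once; it reports no verdict.
The state is a dict: "t": time; "joints": joint angles; "joint_vel": joint speeds; "effort": joint torques, N m; "position": TCP position; "ee_rot": TCP orientation; "ft_force": force on the tool from outside, world axes, zero at the start; "torque": the same for the moment, N m; "gripper_width": finger opening in m.
Only numpy, scipy, OpenCV 4.12 (cv2) and the standard library are available. Lean on these libraries where they do the work, as an engineer would, in place of code of your own. Each camera call takes 0.05 s, during which the arm holds its last target. There are 200 camera calls.

TASK

Open the larger of the two fuse boxes on the workshop bench: press its snap tab all the way down with a fingertip, then push the released cover along its rails, over the pressed tab, until the fuse bay is completely uncovered and the cover lies flat on the far part of the rails. Only press and push: never grip or lift the cover. Leave the smaller fuse box shut with its tab up, leave the other things on the bench where they are, and finish with the robot clear of everything.

Things in the scene. Friction and masses are not known exactly. Their poses are not given: they have to be found in the camera images.
- bigbox: The LARGER of two black car fuse boxes, fixed, 233 mm long, 95 mm wide. Origin on the bench under the centre of the shut cover; x axis: the way the cover slides off (roughly away from the robot), z up. Two level rails, tops 60 mm up, inner edges 63 mm apart, from x = -57 to 170 mm. The fuse bay lies at x = -45 to 45 mm; behind that nothing is higher than the guide walls.
- bigbox_stop (a point): Far end of the larger box's rails, midway between them at rail height, 170 mm along the box's x axis: inner face of the end stop. End stop and guide walls (83 mm apart inside, along both rails) rise 8 mm above the rails. Between bay and stop the rails are empty but for the snap tab.
- bigbox_cover: Loose white cover of the larger box, about 0.16 kg: plate 90 mm (x, along the rails) x 80 x 5 mm lying on the rails, with an upright lip 8 mm thick, 76 mm wide, 24 mm tall (from the underside) along its near edge (x = -45 to -37 mm). Origin at the centre of its underside; shut, 60 mm above the box's origin, axes parallel. Slides with light friction; the raised tab blocks it after 4 to 6 mm.
- bigbox_cover_push (a point): Centre of the near, robot-side face of that lip (12 mm above the cover's underside), where it can be pushed; moves with the cover.
- bigbox_tab_top (a point): Centre of the top face of the larger box's snap tab: white block 26 mm (x) x 20 mm (y) in the channel between the rails, just ahead of the cover's far edge, centred 64 mm along the box's x axis. Its top starts about 10 mm above the rails; axes as the box's. Open room in the channel beyond it. Moves with the tab.
- bigbox_tab (a joint): How far the larger box's snap tab is pressed straight down, m: starts at 0 to 0.002, bottoms at 0.014. It needs about 5 N to move and stays where it is pressed, it does not spring back; from 0.0105 on it lies below the cover's underside and the cover passes over it.
- smallbox: The SMALLER fuse box, fixed, same form and materials, 168 mm long, 69 mm wide, rails 45 mm above the bench. Origin and axes as for the larger one. Either box may be the left one.
- smallbox_cover: Cover of the smaller box, 60 x 54 mm with an 18 mm lip; to stay shut. Origin at the centre of its underside.
- smallbox_tab (a joint): How far the smaller box's snap tab is pressed, m; to be left up.
- screwdriver: Bystander: screwdriver, 190 mm, lying beside the larger box. To be left where it is.
- socket: Bystander: steel wrench socket standing on end beside the larger box, 26 mm diameter, 36 mm tall. To be left where it is.
- relay: Bystander: spare black relay, block 26 x 26 x 30 mm, standing beside the smaller box. To be left where it is.
- wrench: Bystander: wrench, 170 mm, lying off to the left. To be left where it is.
- jar: Bystander: grease jar, 60 mm diameter, 60 mm tall, beyond the boxes. To be left where it is.
- can: Bystander: spray can, 60 mm diameter, 170 mm tall, off to the left. To be left where it is.
- mug: Bystander: white mug, 76 mm diameter, 85 mm tall, off to the right. To be left where it is.
Things that resemble listed ones, but are neither listed nor needed, are in the scene too. What is shaped like the bigbox_cover but pink is not meant. What is shaped like the smallbox but pink is not meant.

How it is judged:
On the way, in this order (a step that is already met when the one before it is completed fails the run):
1. the larger box's snap tab is pressed down (over 10.5 mm) while its cover is still on the seat (value of joint bigbox_tab above 0.0105 m and x of bigbox_cover in the frame of bigbox below 0.012 m and z of bigbox_cover in the frame of bigbox between 0.055 and 0.066 m and angle between bigbox_cover's own z axis and vertical below 0.06 rad), for 0.1 s.
2. the cover has been pushed along the rails clear of the fuse bay (x of bigbox_cover in the frame of bigbox above 0.092 m and z of bigbox_cover in the frame of bigbox between 0.055 and 0.066 m and angle between bigbox_cover's own z axis and vertical below 0.06 rad), for 0.2 s.
At the end, for the whole second after the job is handed in: The larger box's cover rests flat (within 0.06 rad) on its rails, its centre at least 92 mm along the rails from its seat so that the fuse bay is open, at rest; the larger box's tab is down over 10.5 mm; the smaller box's cover is within 8 mm of its start and its tab pressed less than 6 mm (all of step 2 and x of bigbox_cover in the frame of bigbox below 0.135 m and linear speed of bigbox_cover below 0.01 m/s and value of joint bigbox_tab above 0.0105 m and distance of smallbox_cover from where it was at the start of the episode below 0.008 m and value of joint smallbox_tab below 0.006 m); the robot touches nothing.
It fails at once if the larger box's cover is lifted more than 8 mm off the rails, or tipped more than 0.3 rad (z of bigbox_cover in the frame of bigbox above 0.068 m or angle between bigbox_cover's own z axis and vertical above 0.3 rad).
It fails at once if the smaller box's cover is moved over 8 mm or its tab pressed over 6 mm (distance of smallbox_cover from where it was at the start of the episode above 0.008 m or value of joint smallbox_tab above 0.006 m).
It fails at once if a bystander is moved more than 30 mm (distance of any of screwdriver, socket, relay, wrench, jar, can, mug from where it was at the start of the episode above 0.03 m).
It also fails if it takes over 38 s, if anything falls off the work surface, if the arm or the gripper's body presses on something with over 40 N, if the wrist force passes 120 N, or if a joint passes its speed limit or range.

## Working session

There is one attempt and no reset: what is moved stays moved. The work goes in short steps, Python scripts to look and compute and a tool call to move; the robot and the scene stay as the last step left them, time stands still between calls to the robot, and variables do not carry over. Pictures are saved under pics/ and viewed, about 8 in all and at most 12, crops included, and the job is handed in when it is done.

Besides the shell and the picture viewer there is one more tool, called after "Request:" by a JSON object that holds its "name" and its "arguments". servo_tool: Moves the arm, as the interface text tells. Its arguments: {"type":"object","properties":{"series":{"type":"array"},"newtons":{"type":"number"}},"required":["series"]}

```bash
mkdir -p pics
cat > h.py <<'E'
import numpy as np, cv2
from workcell import monitor, optics
from scipy.spatial.transform import Rotation as R
def snap(n,f):
    c=optics.capture(n); cv2.imwrite(f,c["img"][:,:,::-1]); return c
def ray(c,u,v,z):
    T=np.array(c["extrinsics"]); d=T[:3,:3]@np.array([(u-c["cx"])/c["fx"],(v-c["cy"])/c["fy"],1]); o=T[:3,3]
    return o+d*(z-o[2])/d[2]
def proj(c,p):
    T=np.linalg.inv(np.array(c["extrinsics"])); q=T[:3,:3]@np.asarray(p)+T[:3,3]
    return c["fx"]*q[0]/q[2]+c["cx"], c["fy"]*q[1]/q[2]+c["cy"]
E
python3 - <<'E'
from h import *
import pickle
s=monitor.sense(); print(s["t"],s["position"],s["ee_rot"],s["gripper_width"])
a=snap("scene","pics/a.png"); b=snap("side","pics/b.png")
pickle.dump((a,b),open("c0.pkl","wb"))
for c in (a,b): print(c["fx"],c["cx"],c["cy"],np.round(c["extrinsics"],3).tolist())
cv2.imwrite("pics/ab.png",cv2.resize(np.vstack([a["img"],b["img"]])[:,:,::-1],(800,1200))[:600])
cv2.imwrite("pics/a1.png",cv2.resize(a["img"][:,:,::-1],(800,600),interpolation=cv2.INTER_CUBIC))
cv2.imwrite("pics/b1.png",cv2.resize(b["img"][:,:,::-1],(800,600),interpolation=cv2.INTER_CUBIC))
E
```

```text
0.0 [0.17577719 0.57293184 0.23043641] [-0.42062102  0.56922695  0.41996098  0.56805933] 0.08502412236272064
352.42827090642345 260.3452851610552 191.55342509957472 [[-0.456, 0.76, -0.462, 1.029], [0.89, 0.396, -0.227, 0.198], [0.011, -0.515, -0.857, 0.9], [0.0, 0.0, 0.0, 1.0]]
361.1238083728165 254.97156073068604 186.7899597729876 [[-0.981, -0.122, 0.153, 0.382], [-0.195, 0.66, -0.725, 0.84], [-0.013, -0.741, -0.671, 0.834], [0.0, 0.0, 0.0, 1.0]]
```

View pics/a1.png

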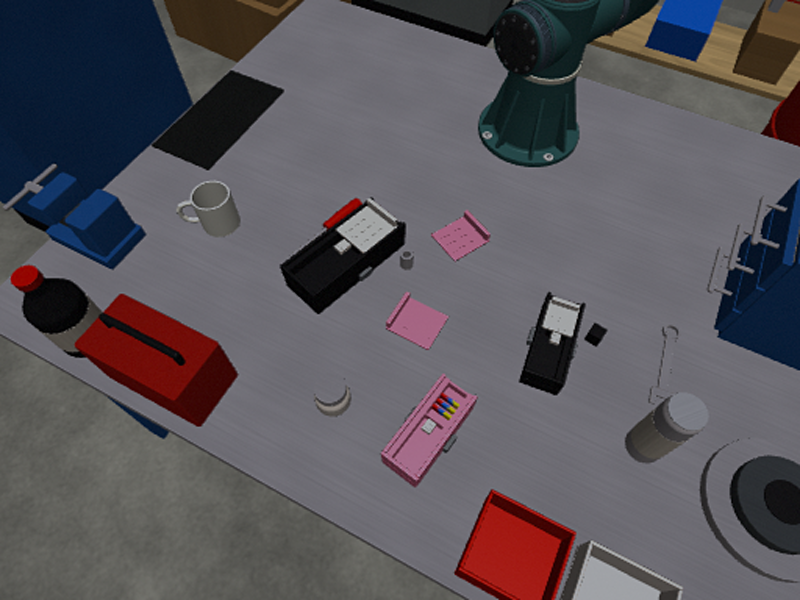

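View pics/b1.png

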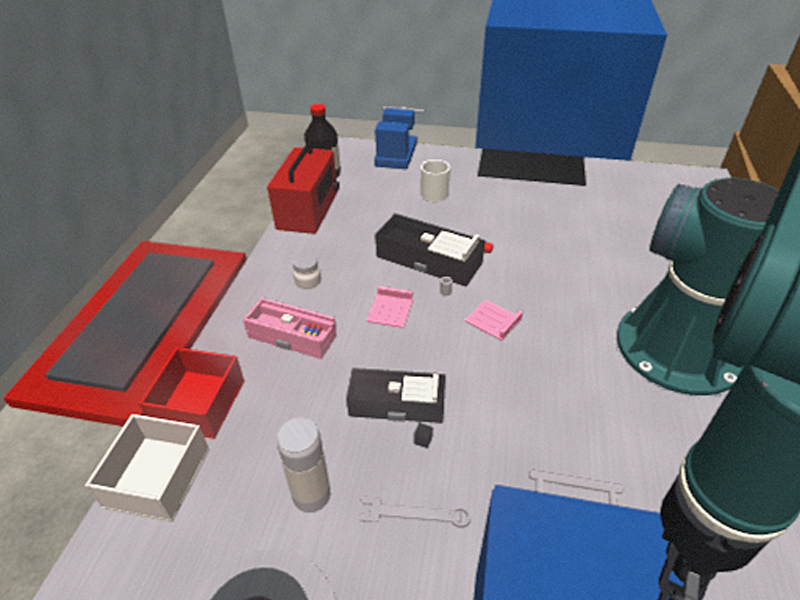

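The scene picture at 800x600 shows these possible targets:
- Black box at (343,255) with a white cover and tab (343,247). It has the screwdriver and socket beside it and is clearly the larger one, so I choose it.
- Black box at (553,343), with the relay beside it. This is the small box.
- Pink box at (430,430), a decoy.
- Pink covers at (460,235) and (417,320), decoys.

The side view agrees: big box at (430,248), small box at (397,395). Next is one close crop to check the choice.

Run:
```python
import pickle,cv2,numpy as np
a,b=pickle.load(open("c0.pkl","rb"))
A=cv2.resize(a["img"][118:206,172:272],None,fx=4,fy=4,interpolation=cv2.INTER_CUBIC)
B=cv2.resize(b["img"][126:194,232:332],None,fx=4,fy=4,interpolation=cv2.INTER_CUBIC)
B=np.vstack([B,np.zeros((A.shape[0]-B.shape[0],400,3),np.uint8)])
im=np.hstack([A,B]); im=np.clip(im.astype(float)*1.3,0,255).astype(np.uint8)
cv2.imwrite("pics/crop.png",im[:,:,::-1])
```

```text
(no output)
```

View pics/crop.png

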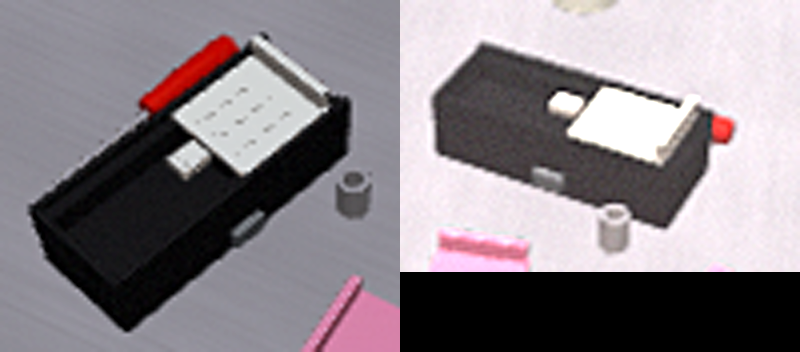

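```bash
cat > fit.py <<'E'
from h import *; import pickle
from scipy.optimize import least_squares
a,b=pickle.load(open("c0.pkl","rb"))
A=[((45,-40,65),173,118),((45,40,65),242,174),((176,-47.5,68),33,207),((176,47.5,68),125,287),((-57,47.5,68),349,100),((64,0,70),189,155)]
B=[((45,-40,65),202,87),((45,40,65),170,135),((176,-47.5,68),78,45),((176,47.5,68),34,97),((64,0,70),166,98)]
obs=[(a,np.array(p)/1e3,172+(u+.5)/4-.5,118+(v+.5)/4-.5) for p,u,v in A]+[(b,np.array(p)/1e3,232+(u+.5)/4-.5,126+(v+.5)/4-.5) for p,u,v in B]
def W(q,p): c,s=np.cos(q[2]),np.sin(q[2]); return np.array([q[0]+c*p[0]-s*p[1],q[1]+s*p[0]+c*p[1],p[2]])
f=lambda q:np.concatenate([np.array(proj(c,W(q,p)))-(u,v) for c,p,u,v in obs])
r=least_squares(f,[.5,-.1,0],loss="soft_l1")
if __name__=="__main__":
    print(r.x,np.degrees(r.x[2])); print(np.round(f(r.x).reshape(-1,2),1).tolist())
    for p in [(0.064,0,.07),(-.045,0,.072),(.17,0,.06)]: print(p,W(r.x,p))
E
python3 fit.py
```

```text
[ 0.46755971 -0.16654419 -0.27243417] -15.609327935024586
[[-0.3, -1.0], [1.4, -0.1], [-0.7, 1.1], [-1.1, 0.6], [0.4, -0.9], [0.3, -0.2], [0.7, -0.2], [-0.6, 0.1], [0.3, -0.4], [-0.9, 0.2], [0.3, 0.6]]
(0.064, 0, 0.07) [ 0.52919931 -0.18376509  0.07      ]
(-0.045, 0, 0.072) [ 0.42421937 -0.15443574  0.072     ]
(0.17, 0, 0.06) [ 0.6312899  -0.21228721  0.06      ]
```

Run:
```python
from h import *; from fit import *
s=monitor.sense(); M=R.from_quat(s["ee_rot"]).as_matrix(); print(np.round(M,3))
z=M[:,2]; yaw=np.arctan2(z[1],z[0]); tgt=r.x[2]+np.pi/2
d=(tgt-yaw+np.pi/2)%np.pi-np.pi/2; print("turn",d,yaw,tgt)
for n,u,v in [("rack",720,325),("hook",715,290),("can top",690,415),("canbase",645,455)]: print(n,ray(a,u*.64,v*.64,.17 if "top" in n else 0))
```

```text
[[-0.001 -0.956  0.293]
 [-0.002  0.293  0.956]
 [-1.     0.    -0.002]]
turn 0.02536842822874208 1.272993732076448 1.29836216030519
rack [3.22704043e-01 5.04060985e-01 1.11022302e-16]
hook [0.24813143 0.48040935 0.        ]
can top [0.62004655 0.43660883 0.17      ]
canbase [0.62767216 0.44125922 0.        ]
```

Request:
{"name": "servo_tool", "arguments": {"series": [{"hand":-1,"tx":0,"ty":0,"tz":2.5,"turn":0.025},{"hand":-1,"tx":0,"ty":0,"tz":2.5,"turn":0},{"hand":-1,"tx":0,"ty":0,"tz":2.5,"turn":0},{"hand":-1,"tx":1.65,"ty":-2.5,"tz":0,"turn":0},{"hand":-1,"tx":1.65,"ty":-2.5,"tz":0,"turn":0},{"hand":-1,"tx":1.65,"ty":-2.5,"tz":0,"turn":0},{"hand":-1,"tx":1.65,"ty":-2.5,"tz":0,"turn":0},{"hand":-1,"tx":1.65,"ty":-2.5,"tz":0,"turn":0},{"hand":-1,"tx":1.65,"ty":-2.5,"tz":0,"turn":0},{"hand":-1,"tx":1.65,"ty":-2.5,"tz":0,"turn":0},{"hand":-1,"tx":1.65,"ty":-2.5,"tz":0,"turn":0},{"hand":-1,"tx":1.65,"ty":-2.5,"tz":0,"turn":0},{"hand":-1,"tx":1.65,"ty":-2.5,"tz":0,"turn":0},{"hand":-1,"tx":1.65,"ty":-2.5,"tz":0,"turn":0},{"hand":-1,"tx":1.65,"ty":-2.5,"tz":0,"turn":0},{"hand":-1,"tx":1.65,"ty":-2.5,"tz":0,"turn":0},{"hand":-1,"tx":1.65,"ty":-2.5,"tz":0,"turn":0},{"hand":-1,"tx":1.65,"ty":-2.5,"tz":0,"turn":0}]}}

```text
t: 1.6
position: [0.4238, 0.1971, 0.306]
ee_rot: [-0.427, 0.564, 0.427, 0.563]
ft_force: [0.6, -0.0, -0.6]
gripper_width: -0.0
```

Request:
{"name": "servo_tool", "arguments": {"series": [{"hand":-1,"tx":0.75,"ty":-2.7,"tz":0,"turn":0},{"hand":-1,"tx":0.75,"ty":-2.7,"tz":0,"turn":0},{"hand":-1,"tx":0.75,"ty":-2.7,"tz":0,"turn":0},{"hand":-1,"tx":0.75,"ty":-2.7,"tz":0,"turn":0},{"hand":-1,"tx":0.75,"ty":-2.7,"tz":0,"turn":0},{"hand":-1,"tx":0.75,"ty":-2.7,"tz":0,"turn":0},{"hand":-1,"tx":0.75,"ty":-2.7,"tz":0,"turn":0},{"hand":-1,"tx":0.75,"ty":-2.7,"tz":0,"turn":0},{"hand":-1,"tx":0.75,"ty":-2.7,"tz":0,"turn":0},{"hand":-1,"tx":0.75,"ty":-2.7,"tz":0,"turn":0},{"hand":-1,"tx":0.75,"ty":-2.7,"tz":0,"turn":0},{"hand":-1,"tx":0.75,"ty":-2.7,"tz":0,"turn":0},{"hand":-1,"tx":0.75,"ty":-2.7,"tz":0,"turn":0},{"hand":-1,"tx":0,"ty":0,"tz":-2.5,"turn":0},{"hand":-1,"tx":0,"ty":0,"tz":-2.5,"turn":0},{"hand":-1,"tx":0,"ty":0,"tz":-2.5,"turn":0},{"hand":-1,"tx":0,"ty":0,"tz":0,"turn":0},{"hand":-1,"tx":0,"ty":0,"tz":0,"turn":0}]}}

```text
t: 3.1
position: [0.5198, -0.152, 0.2301]
ee_rot: [-0.426, 0.564, 0.429, 0.563]
ft_force: [0.8, -0.0, 0.3]
gripper_width: -0.0
```

Over the box. Taking a wrist view with the fitted model projected onto it to refine the pose.

```bash
cat >> h.py <<'E'
def wproj(w,T,p):
    C=T@np.array(w["mount"]); q=C[:3,:3].T@(np.asarray(p)-C[:3,3])
    th=np.arctan2(np.hypot(q[0],q[1]),q[2]); k=th/np.hypot(q[0],q[1])
    return np.array([w["cx"]+w["fx"]*k*q[0],w["cy"]+w["fy"]*k*q[1]])
def tcp():
    s=monitor.sense(); T=np.eye(4); T[:3,:3]=R.from_quat(s["ee_rot"]).as_matrix(); T[:3,3]=s["position"]; return T
E
python3 - <<'E'
from h import *; from fit import W,r
import pickle
T=tcp(); w=optics.capture("wrist"); pickle.dump((T,w),open("w1.pkl","wb"))
print(w["fx"],w["cx"],w["cy"],np.round(w["mount"],3).tolist())
P=[(45,-40,65),(45,40,65),(176,-47.5,68),(176,47.5,68),(-57,47.5,68),(-57,-47.5,68),(64,0,70),(-45,-38,84),(-45,38,84)]
uv=[wproj(w,T,W(r.x,np.array(p)/1e3)) for p in P]; print(np.round(uv,0).tolist())
im=cv2.resize(w["img"][:,:,::-1],(800,600),interpolation=cv2.INTER_CUBIC)
for q in uv:
    c=tuple(int(x) for x in (q+.5)*800/512-.5); cv2.circle(im,c,3,(0,255,0),1)
cv2.imwrite("pics/w1.png",im)
E
```

```text
297.3186396354542 257.71536832968815 194.36391293962973 [[0.001, -0.271, 0.963, -0.143], [-0.0, -0.963, -0.271, 0.069], [1.0, -0.0, -0.001, 0.001], [0.0, 0.0, 0.0, 1.0]]
[[194.0, 178.0], [268.0, 177.0], [195.0, 284.0], [273.0, 285.0], [276.0, 80.0], [183.0, 82.0], [231.0, 196.0], [189.0, 92.0], [267.0, 90.0]]
```

View pics/w1.png

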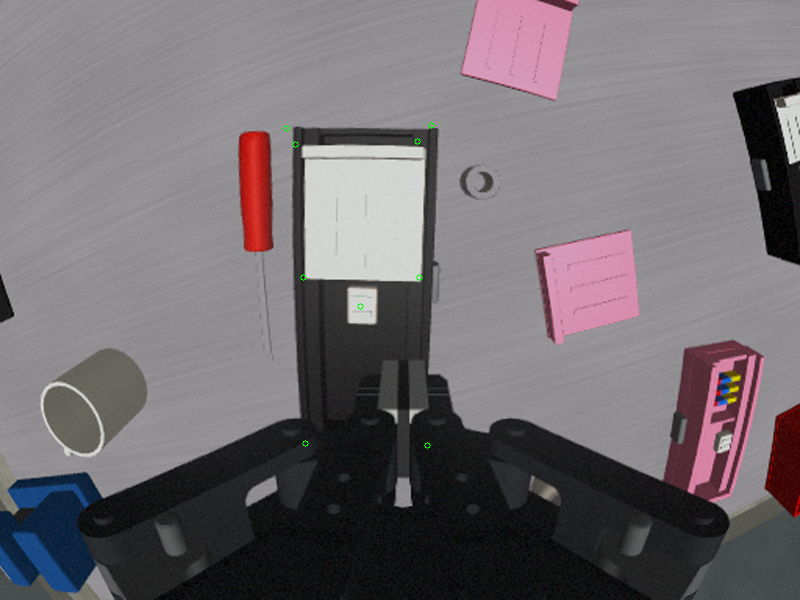

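```bash
cat > fit2.py <<'E'
from fit import *
T,w=pickle.load(open("w1.pkl","rb"))
O=[((45,-40,65),303,279),((45,40,65),422.5,280.5),((-57,-47.5,68),296,129),((-57,47.5,68),437,129),((64,0,70),362,306),((-45,-38,84),303,147),((-45,38,84),424,147.5)]
g=lambda q:np.concatenate([wproj(w,T,W(q,np.array(p)/1e3))-((np.array([u,v])+.5)*.64-.5) for p,u,v in O])
r1=least_squares(g,r.x,loss="soft_l1"); r2=least_squares(lambda q:np.concatenate([f(q),1.5*g(q)]),r.x,loss="soft_l1")
if __name__=="__main__":
    for k in (r1,r2):
        print(k.x,np.degrees(k.x[2])); print(np.round(g(k.x).reshape(-1,2),1).tolist()); print(W(k.x,(.065,0,0)),W(k.x,(-.075,0,0)))
    t=tcp(); print(t[:3,3], np.arctan2(t[1,2],t[0,2])-np.pi/2)
E
python3 fit2.py
```

```text
[ 0.46995465 -0.16433174 -0.2999174 ] -17.184001251598765
[[1.5, -0.1], [-0.5, 0.6], [-1.7, -0.1], [0.9, 0.5], [0.1, 1.8], [-0.8, -1.4], [0.3, -1.2]]
[ 0.53205311 -0.18353542  0.        ] [ 0.39830259 -0.14217364  0.        ]
[ 0.46977    -0.16437321 -0.29748446] -17.044603960534488
[[1.5, -0.2], [-0.5, 0.4], [-1.9, -0.1], [0.7, 0.2], [0.2, 1.7], [-1.0, -1.5], [0.1, -1.5]]
[ 0.53191499 -0.18342576  0.        ] [ 0.39806423 -0.14238951  0.        ]
[ 0.52104771 -0.1523907   0.23161888] -0.27266972753121843
```

Request:
{"name": "servo_tool", "arguments": {"series": [{"hand":-1,"tx":0.55,"ty":-1.55,"tz":0,"turn":-0.025},{"hand":-1,"tx":0.55,"ty":-1.55,"tz":0,"turn":0},{"hand":-1,"tx":0,"ty":0,"tz":-2,"turn":0},{"hand":-1,"tx":0,"ty":0,"tz":-2,"turn":0},{"hand":-1,"tx":0,"ty":0,"tz":-2,"turn":0},{"hand":-1,"tx":0,"ty":0,"tz":-2,"turn":0},{"hand":-1,"tx":0,"ty":0,"tz":-2,"turn":0},{"hand":-1,"tx":0,"ty":0,"tz":-2,"turn":0},{"hand":-1,"tx":0,"ty":0,"tz":-1.5,"turn":0},{"hand":-1,"tx":0,"ty":0,"tz":0,"turn":0},{"hand":-1,"tx":0,"ty":0,"tz":0,"turn":0}]}}

```text
t: 4.07
position: [0.5329, -0.1847, 0.0966]
ee_rot: [-0.42, 0.569, 0.42, 0.569]
ft_force: [-0.1, -0.6, 0.1]
gripper_width: -0.0001
```

Run:
```python
from h import *; from fit2 import r2,W
T=tcp(); print(T[:3,3],np.arctan2(T[1,2],T[0,2])-np.pi/2,W(r2.x,(.065,0,0)),monitor.sense()["ft_force"])
w=optics.capture("wrist"); cv2.imwrite("pics/w2.png",cv2.resize(w["img"][40:344,80:400,::-1],(640,608),interpolation=cv2.INTER_CUBIC)[:600])
```

```text
[ 0.53288132 -0.18471426  0.09661684] -0.29823803290537954 [ 0.53191499 -0.18342576  0.        ] [-0.08273528 -0.61033018  0.09906995]
```

View pics/w2.png

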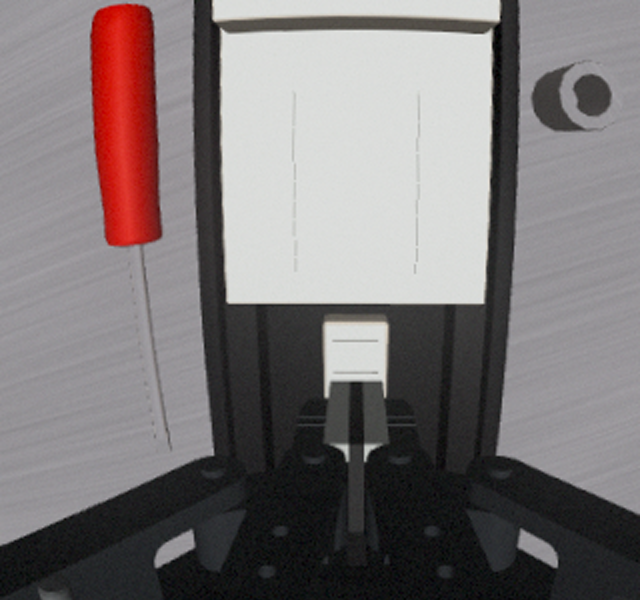

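The fingertips at crop (356,410) are centred on the tab at (356,355), and the cover's far edge is clear at row 303. Pressing.

Request:
{"name": "servo_tool", "arguments": {"series": [{"hand":-1,"tx":0,"ty":0,"tz":-1,"turn":0},{"hand":-1,"tx":0,"ty":0,"tz":-1,"turn":0},{"hand":-1,"tx":0,"ty":0,"tz":-0.3,"turn":0},{"hand":-1,"tx":0,"ty":0,"tz":-0.3,"turn":0},{"hand":-1,"tx":0,"ty":0,"tz":-0.3,"turn":0},{"hand":-1,"tx":0,"ty":0,"tz":-0.3,"turn":0},{"hand":-1,"tx":0,"ty":0,"tz":-0.3,"turn":0},{"hand":-1,"tx":0,"ty":0,"tz":0,"turn":0},{"hand":-1,"tx":0,"ty":0,"tz":0,"turn":0}]}}

```text
t: 4.87
position: [0.5322, -0.1834, 0.0612]
ee_rot: [-0.42, 0.569, 0.42, 0.569]
ft_force: [-0.1, 0.6, -0.2]
gripper_width: -0.0001
```

Request:
{"name": "servo_tool", "arguments": {"series": [{"hand":-1,"tx":0,"ty":0,"tz":-0.2,"turn":0},{"hand":-1,"tx":0,"ty":0,"tz":-0.2,"turn":0},{"hand":-1,"tx":0,"ty":0,"tz":0,"turn":0}]}}

```text
t: 5.12
position: [0.5323, -0.1835, 0.0572]
ee_rot: [-0.42, 0.569, 0.42, 0.569]
ft_force: [0.2, 0.1, 1.8]
gripper_width: 0.0002
```

Request:
{"name": "servo_tool", "arguments": {"series": [{"hand":-1,"tx":0,"ty":0,"tz":-0.2,"turn":0},{"hand":-1,"tx":0,"ty":0,"tz":0,"turn":0},{"hand":-1,"tx":0,"ty":0,"tz":0,"turn":0}]}}

```text
t: 5.37
position: [0.5323, -0.1836, 0.056]
ee_rot: [-0.421, 0.569, 0.42, 0.569]
ft_force: [-2.3, 1.1, 9.6]
gripper_width: -0.0004
```

Request:
{"name": "servo_tool", "arguments": {"series": [{"hand":-1,"tx":0,"ty":0,"tz":-0.1,"turn":0},{"hand":-1,"tx":0,"ty":0,"tz":0,"turn":0},{"hand":-1,"tx":0,"ty":0,"tz":0,"turn":0}]}}

```text
t: 5.62
position: [0.5324, -0.1836, 0.0559]
ee_rot: [-0.421, 0.568, 0.42, 0.569]
ft_force: [-4.4, 2.3, 18.0]
gripper_width: -0.0001
```

The tab is bottomed: the force is 18 N and the tip stopped at z = 0.056. Retracting and going behind the lip.

Request:
{"name": "servo_tool", "arguments": {"series": [{"hand":-1,"tx":0,"ty":0,"tz":2,"turn":0},{"hand":-1,"tx":0,"ty":0,"tz":3,"turn":0},{"hand":-1,"tx":0,"ty":0,"tz":2,"turn":0},{"hand":-1,"tx":-2.7,"ty":0.82,"tz":0,"turn":0},{"hand":-1,"tx":-2.7,"ty":0.82,"tz":0,"turn":0},{"hand":-1,"tx":-2.7,"ty":0.82,"tz":0,"turn":0},{"hand":-1,"tx":-2.7,"ty":0.82,"tz":0,"turn":0},{"hand":-1,"tx":-2.7,"ty":0.82,"tz":0,"turn":0},{"hand":-1,"tx":0,"ty":0,"tz":0,"turn":0},{"hand":-1,"tx":0,"ty":0,"tz":0,"turn":0}]}}

```text
t: 6.45
position: [0.3954, -0.1417, 0.124]
ee_rot: [-0.42, 0.569, 0.421, 0.569]
ft_force: [0.1, -1.0, 1.0]
gripper_width: -0.0003
```

```bash
cat > box.py <<'E'
from h import *; from fit2 import r2
def inbox():
    T=tcp(); c,s=np.cos(r2.x[2]),np.sin(r2.x[2]); d=T[:2,3]-r2.x[:2]
    print("tcp in box",np.round([c*d[0]+s*d[1],-s*d[0]+c*d[1],T[2,3]],4),"world",T[:3,3],"yaw err",np.arctan2(T[1,2],T[0,2])-np.pi/2-r2.x[2])
E
python3 - <<'E'
from box import *
inbox(); a=optics.capture("scene"); b=optics.capture("side")
A=cv2.resize(a["img"][98:206,172:292],None,fx=3.3,fy=3.3,interpolation=cv2.INTER_CUBIC)
B=cv2.resize(b["img"][106:214,222:342],None,fx=3.3,fy=3.3,interpolation=cv2.INTER_CUBIC)
cv2.imwrite("pics/d.png",cv2.convertScaleAbs(np.hstack([A,B])[:,:,::-1],alpha=1.2))
E
```

```text
tcp in box [-7.78e-02 -1.00e-04  1.24e-01] world [ 0.39538422 -0.14168522  0.12402683] yaw err -0.0007356394004531808
```

View pics/d.png

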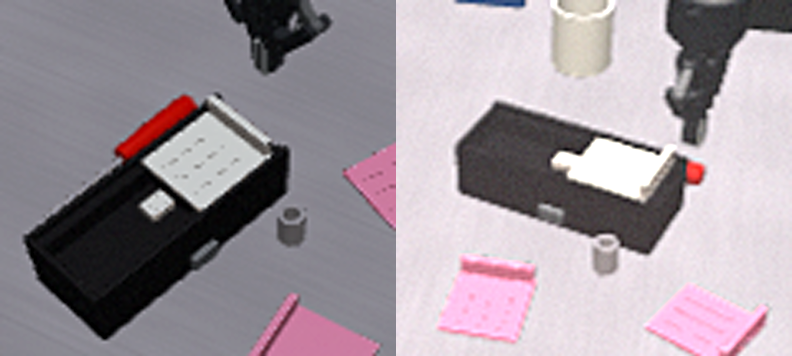

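Request:
{"name": "servo_tool", "arguments": {"series": [{"hand":-1,"tx":0,"ty":0,"tz":-2,"turn":0},{"hand":-1,"tx":0,"ty":0,"tz":-2,"turn":0},{"hand":-1,"tx":0,"ty":0,"tz":-1.3,"turn":0},{"hand":-1,"tx":0.96,"ty":-0.29,"tz":0,"turn":0},{"hand":-1,"tx":0.48,"ty":-0.15,"tz":0,"turn":0},{"hand":-1,"tx":0.48,"ty":-0.15,"tz":0,"turn":0},{"hand":-1,"tx":0.48,"ty":-0.15,"tz":0,"turn":0},{"hand":-1,"tx":0.48,"ty":-0.15,"tz":0,"turn":0},{"hand":-1,"tx":0.48,"ty":-0.15,"tz":0,"turn":0},{"hand":-1,"tx":0.48,"ty":-0.15,"tz":0,"turn":0}]}}

```text
t: 7.38
position: [0.4358, -0.1544, 0.0717]
ee_rot: [-0.42, 0.569, 0.42, 0.569]
ft_force: [-1.1, -0.1, 1.6]
gripper_width: 0.0003
```

Run:
```python
from box import *
inbox(); print(monitor.sense()["ft_force"])
```

```text
tcp in box [-0.0355 -0.0004  0.0717] world [ 0.43575087 -0.15438399  0.07165327] yaw err -0.00015444209165371703
[-1.09167871 -0.13432331  1.62827074]
```

Request:
{"name": "servo_tool", "arguments": {"series": [{"hand":-1,"tx":0.48,"ty":-0.147,"tz":0,"turn":0},{"hand":-1,"tx":0.48,"ty":-0.147,"tz":0,"turn":0},{"hand":-1,"tx":0.48,"ty":-0.147,"tz":0,"turn":0},{"hand":-1,"tx":0.48,"ty":-0.147,"tz":0,"turn":0},{"hand":-1,"tx":0.48,"ty":-0.147,"tz":0,"turn":0},{"hand":-1,"tx":0.48,"ty":-0.147,"tz":0,"turn":0},{"hand":-1,"tx":0.48,"ty":-0.147,"tz":0,"turn":0},{"hand":-1,"tx":0,"ty":0,"tz":0,"turn":0}]}}

```text
t: 8.05
position: [0.4709, -0.1654, 0.0714]
ee_rot: [-0.421, 0.568, 0.42, 0.569]
ft_force: [1.0, -0.6, -0.2]
gripper_width: 0.0003
```

Request:
{"name": "servo_tool", "arguments": {"series": [{"hand":-1,"tx":0.48,"ty":-0.147,"tz":0,"turn":0},{"hand":-1,"tx":0.48,"ty":-0.147,"tz":0,"turn":0},{"hand":-1,"tx":0.48,"ty":-0.147,"tz":0,"turn":0},{"hand":-1,"tx":0.48,"ty":-0.147,"tz":0,"turn":0},{"hand":-1,"tx":0.48,"ty":-0.147,"tz":0,"turn":0},{"hand":-1,"tx":0.48,"ty":-0.147,"tz":0,"turn":0},{"hand":-1,"tx":0.48,"ty":-0.147,"tz":0,"turn":0},{"hand":-1,"tx":0.48,"ty":-0.147,"tz":0,"turn":0},{"hand":-1,"tx":0.48,"ty":-0.147,"tz":0,"turn":0},{"hand":-1,"tx":0.24,"ty":-0.073,"tz":0,"turn":0},{"hand":-1,"tx":0,"ty":0,"tz":0,"turn":0},{"hand":-1,"tx":0,"ty":0,"tz":0,"turn":0}]}}

```text
t: 9.05
position: [0.5152, -0.1788, 0.0713]
ee_rot: [-0.421, 0.569, 0.42, 0.569]
ft_force: [0.5, -0.3, -0.2]
gripper_width: -0.0001
```

Run:
```python
from box import *
inbox(); print(monitor.sense()["ft_force"]); w=optics.capture("wrist"); b=optics.capture("side")
A=cv2.resize(w["img"],(460,345),interpolation=cv2.INTER_CUBIC)
B=cv2.resize(b["img"][106:206,222:322],(345,345),interpolation=cv2.INTER_CUBIC)
cv2.imwrite("pics/e.png",np.hstack([A,B])[:,:800,::-1])
```

```text
tcp in box [ 0.0476 -0.0005  0.0713] world [ 0.51517054 -0.17879759  0.07133627] yaw err -0.00024046496622776026
[ 0.49971058 -0.28930946 -0.21576515]
```

View pics/e.png

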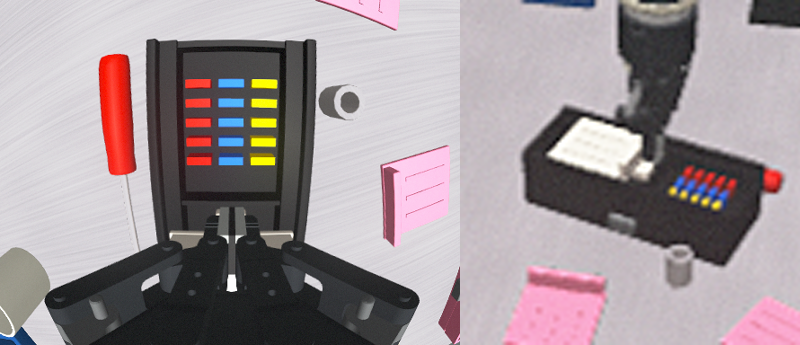

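The fuse bay is uncovered and the cover slid straight. I'll push about 8 mm more for margin, then back off and rise.

Request:
{"name": "servo_tool", "arguments": {"series": [{"hand":-1,"tx":0.4,"ty":-0.12,"tz":0,"turn":0},{"hand":-1,"tx":0.36,"ty":-0.11,"tz":0,"turn":0},{"hand":-1,"tx":0,"ty":0,"tz":0,"turn":0},{"hand":-1,"tx":0,"ty":0,"tz":0,"turn":0},{"hand":-1,"tx":-0.96,"ty":0.29,"tz":0,"turn":0},{"hand":-1,"tx":-0.96,"ty":0.29,"tz":0,"turn":0},{"hand":-1,"tx":-0.96,"ty":0.29,"tz":2,"turn":0},{"hand":-1,"tx":-1.9,"ty":0.58,"tz":3,"turn":0},{"hand":-1,"tx":-1.9,"ty":0.58,"tz":3,"turn":0},{"hand":-1,"tx":-1.9,"ty":0.58,"tz":3,"turn":0},{"hand":-1,"tx":-1.9,"ty":0.58,"tz":3,"turn":0},{"hand":-1,"tx":0,"ty":0,"tz":3,"turn":0},{"hand":-1,"tx":0,"ty":0,"tz":0,"turn":0},{"hand":-1,"tx":0,"ty":0,"tz":0,"turn":0},{"hand":-1,"tx":0,"ty":0,"tz":0,"turn":0}]}}

```text
t: 10.4
position: [0.4164, -0.1485, 0.2409]
ee_rot: [-0.42, 0.569, 0.42, 0.569]
ft_force: [-0.5, -0.1, 0.4]
gripper_width: 0.0
```

Run:
```python
from box import *; from fit2 import W
inbox(); print(monitor.sense()["ft_force"]); a=optics.capture("scene"); b=optics.capture("side")
out=[]
for c,(u0,v0) in ((a,(165,105)),(b,(215,100))):
    im=cv2.resize(c["img"][v0:v0+110,u0:u0+120],None,fx=3.3,fy=3.3,interpolation=cv2.INTER_CUBIC).copy()
    for X,col in ((.047,(255,0,0)),(.065,(0,255,0))):   # lip near top edge if cover x=92 / 110 mm
        for Y in (-.038,.038):
            u,v=proj(c,W(r2.x,(X,Y,.084))); cv2.circle(im,(int((u-u0+.5)*3.3),int((v-v0+.5)*3.3)),3,col,1)
    out.append(im)
cv2.imwrite("pics/f.png",np.hstack(out)[:,:,::-1])
# bystanders: change between first and last pictures
import pickle; a0,b0=pickle.load(open("c0.pkl","rb"))
for n,c,c0 in (("scene",a,a0),("side",b,b0)):
    m=(cv2.absdiff(c["img"],c0["img"]).max(2)>60).astype(np.uint8); k,_,st,_=cv2.connectedComponentsWithStats(m)
    print(n,[s.tolist() for s in st[1:] if s[4]>15])
```

```text
tcp in box [-0.0557 -0.0005  0.2409] world [ 0.41635421 -0.14850544  0.24087718] yaw err -0.00043745903384295737
[-0.47831669 -0.10930254  0.35854046]
scene [[362, 0, 89, 80, 3209], [226, 3, 37, 31, 802], [316, 17, 24, 32, 272], [225, 31, 43, 62, 1391], [186, 127, 68, 58, 1476]]
side [[297, 0, 44, 67, 954], [403, 0, 109, 200, 7362], [300, 61, 28, 47, 490], [306, 109, 8, 9, 36], [498, 112, 14, 20, 131], [427, 122, 20, 18, 148], [421, 131, 91, 253, 11567], [246, 140, 60, 27, 758]]
```

View pics/f.png

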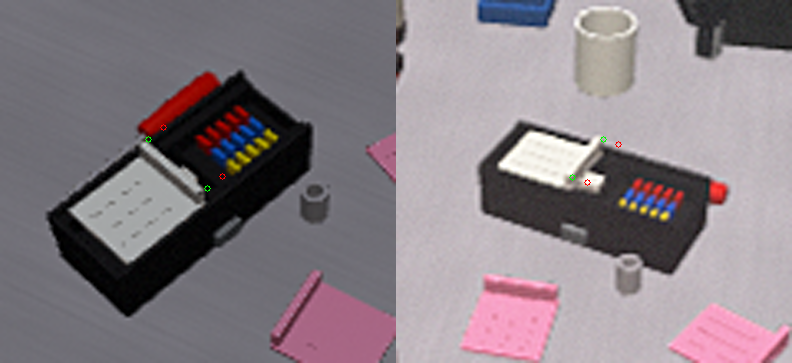

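The green marks (cover at 110 mm) lie on the lip in both views: scene crop (148,140)/(207,188), side crop (603,139)/(572,178). The cover is flat, the bay is open, and the robot is clear. The only image changes are at the robot and the box. Handing in.

```bash
python3 -c "
from workcell import finish_job; print(finish_job())"
```

```text
the job is handed in; nothing more can be done
None
```

The larger fuse box is open and the job is handed in at about 10.5 s of the 38 s allowed; no verdict was reported.

- **Tab:** I pressed it down with the shut fingertips until it bottomed. The tip stopped at z = 0.056 m, 4 mm below the rails, with 18 N on it.
- **Cover:** I pushed it by its lip along the rails, over the pressed tab, with low forces (under 2 N at each reading).
- **Last checks:** Both outside cameras show the cover flat at about 110 mm along the rails (92 to 135 mm required), with the fuse bay uncovered. The arm is about 24 cm up with no contact force.
- **Other items:** Comparing the first and last pictures shows changes only at the robot and the larger box, so the smaller box and the bystanders are where they were.
- **Disagreement:** The first pose from the outside cameras was about 1.5° and 3 mm off the wrist view. I used the combined fit, and the fingertips met the tab and lip as planned.
- **Not directly measured:** I had no tab reading after the push. I judge that it is still down because the cover slid freely over it.

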